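# Open the bench fume filter for a filter change

## Robot

A 6-joint arm with a two-finger parallel gripper is mounted at the origin on a cart in front of the work surface, level with it; the furniture and walls round the work are solid. World frame = base frame: x ahead of the robot, y to its left, z up, the work surface at z = 0. Lengths are in m, angles in degrees, forces in N, time in s.
With the tool pointing down it reaches from about 0.375 to 0.9 m from the base axis. Payload 3.1 kg.
Tool frame: the origin (TCP) lies on the centre line of the jaws, within the pads' length; the fingertips stand 8 mm ahead of it and the grasp point (between the pads) lies 11 mm behind it (bot.tip_extent is the distance from the TCP to the fingertips, in m); z points along the fingers, y is the line along which they close (so a half turn about z gives the same grasp; the last joint's range is limited). The gripper opens to 87 mm and grips with 3 to 60 N. Pads are 19 mm wide; open, the fingers measure 117 mm over their backs; the gripper's body (75 mm by 190 mm) begins 51 mm behind the grasp point.
Start: joints at [54.632, 30.224, 82.088, -0, 67.689, -10.227], TCP at [0.265, 0.566, 0.231] pointing down, gripper open.
Joint ranges: [-176.69, 176.69], [-43.24, 126.21], [12.49, 139.97], [-82, 262], [0, 151.66], [-163.58, 163.58]. Speed limits (degrees/s): [159.86, 159.86, 180, 180, 180, 180].

## Interface

Orientations are given as a 3x3 rotation matrix whose columns are the frame's x, y, z axes.
In Python, from rig import bot, vision, workorder gives the robot as it stands.
- The arm moves only by the shell command python3 -m handwheel 'ROWS'. ROWS is JSON, a list of rows, each an object with "delta_rot": the turn, a rotation vector about the tool's x, y, z in rad, a list of three; "xyz": the shift along the tool's x, y, z in mm, a list of three; "hand": the closure, from -1 (fully open) to 1 (shut). A call has exactly 5 rows; each row is the pose to reach, as a shift and turn from the pose commanded when the call began, along the tool's axes at that moment; what a row does not reach only later rows make up. A row lasts 1/8 s, in which the tool goes at most 62.5 mm and 10.7 degrees, less where a joint would pass 70% of its speed; a pose out of reach is approached as far as the arm can. A call with a gripper value outside its range is refused whole. The fingers move at their own pace and stop on an object; the grip force is fixed at half the most. Time passes only in rows, so rows that repeat a pose let the fingers close, or fill a call up. It gives the time, the measured TCP pose, the force, the opening and the grip force at its end, in the units of the state.
- bot.read_state(): the state, without advancing time (a new reading comes with each control period).
- vision.capture(name): name is "scene" or "side" or "wrist"; returns the picture (400x640x3 uint8, red, green, blue); there is no depth.
- vision.camera_model(name): a dict with "camera_matrix" (3x3 intrinsics, pixels), "camera_from_world" (4x4, takes a point from world to camera coordinates). Camera axes: x right, y up, looking along -z (the intrinsics and any distortion apply to the point x, -y, -z); pixel columns grow to the right and rows downward; lengths in m; the calibration is good to about 2 mm. A picture is of the moment at which its call begins: read the wrist's pose just before it. camera_model takes no time and is no camera call; for the wrist camera it gives the pose at the moment of the call.
- workorder.hand_in(): hands the job in; it is judged then, once.
The state is a dict: "time_s": time; "joint_positions": joint angles; "qvel": joint speeds; "tau": joint torques, N m; "position": TCP position; "tcp_rot": TCP orientation; "force": force on the tool from outside, world axes, zero at the start; "moment": the same for the moment, N m; "opening": opening from 0.0 (shut) to 1.0 (fully open); "grasp_force": force on a finger pad.
Only numpy, scipy, OpenCV 4.12 (cv2) and the standard library are available. Lean on these libraries where they do the work, as an engineer would, in place of code of your own. Each camera call takes 0.05 s, during which the arm holds its last target. There are 200 camera calls.

## Task

Open the bench fume filter so that its used carbon filter can be changed: press the green snap tab in until the blue cover springs free of its catch, then push the freed cover straight back off its seat onto the rear deck until the whole filter lies open. Use the fingers only and push, do not lift the cover; do not touch the used filter, and leave the spare filter, the timer and the bottle where they are.

Things in the scene. Friction and masses are not known exactly. Their poses are not given: they have to be found in the camera images.
- filter_unit: bench fume filter, a low grey housing fixed to the worktop, 222 (x) x 100 (y) mm. Origin: on the worktop, 41 mm from its far end. +x points from the raised console at its near end (x -181 to -136 mm) over the cover's seat (50 mm high) to the rear deck: the way the cover slides. Over the seat four black claws (59.5 mm high, in to y = +-37 mm) hold the cover's side edges down
- deck_end (a point): end of the cover's slide: the foot of the end stop at the far edge of the flat grey rear deck, unit x = +34 mm, y = 0, 50 mm above the worktop. The deck begins at unit x = -62 mm; end stop and side rails (inner faces at y = +-42.5 mm) stand 6.5 mm above it; no claws here. Axes as the unit's
- snap_tab (a joint): travel of the green snap tab straight down, m: 0 = out (it springs back), 0.007 = fully in. From 0.004 its tooth, seen in the cover's window, is clear and two sprung plungers kick the cover 12 to 16 mm along the unit's +x, past the tooth, in under 0.5 s; it then stays free when the tab is let go. Full travel takes 6 N of spring and up to 3 N of rubbing
- tab_top (a point): centre of the snap tab's flat top face, 26 x 26 mm, at unit x = -152 mm, y = 0. Out, it is 66 mm above the worktop and 8 mm above the console's floor round it. It is guarded: at y = +-25 mm, left and right of it, shoulders 70 mm high stand along the whole console, so the fingertips must go in between them (50 mm wide, open along x). Moves with the tab; axes as the unit's
- cover: loose blue louvred cover, plate 80 (x) x 82 (y) x 4 mm, about 120 g, with a push ridge. Origin: centre of its underside; axes as the unit's. Seated, it is at x = -94, y = 0, z = 50 mm in the unit's frame; the filter is wholly open when it has slid 72 mm (to x = -22 mm); the end stop stops it after 88 mm (x = -6 mm). 1.5 mm play at each side; level slide, friction under 1.5 N
- cover_ridge (a point): middle of the top edge of the ridge's near face (the face to push, it looks along the unit's -x). Ridge: 44 mm across the cover, 7 mm thick, 16 mm above the plate, top 70 mm above the worktop. Between console and ridge lie 50 mm of flat plate, 62 mm or more once the cover has sprung free. Moves with the cover; axes as the cover's
- old_filter: used carbon filter, 48 x 68 x 14 mm with a brown frame and dark honeycomb, fixed in the well under the cover (unit x -111 to -63 mm), its top 4 mm below the seat, 46 mm above the worktop. Origin: centre of its underside. Not to be touched
- spare_filter: bystander: new carbon filter of the same kind, 48 x 68 x 14 mm, lying loose on the worktop. Origin: centre of its underside
- lab_timer: bystander: white lab timer with three keys, 66 x 66 x 20 mm, loose. Origin: centre of its underside
- reagent_bottle: bystander: small white bottle with a blue cap, 43 mm across, 78 mm high, loose. Origin: centre of its underside
- microscope: fixed white and black microscope that stands to the right of and behind the unit, 0.42 m high; keep arm and hand clear of it. Origin: middle of its foot, on the worktop; foot and stage reach up to 150 mm from there, the stage's top is 165 mm above the worktop

How it is judged:
By the outcome, as a careful person would: the job done as asked, in the order asked, and still so for the second after the job is handed in, with the robot touching nothing.
It also fails if it takes over 38 s, if anything falls off the work surface, if the arm or the gripper's body presses on something with over 40 N, if the wrist force passes 120 N, or if a joint passes its speed limit or range.

## Working session

There is one attempt and no reset: what is moved stays moved. The work goes in short steps, Python scripts to look and compute and a shell command to move; the robot and the scene stay as the last step left them, time stands still between calls to the robot, and variables do not carry over. Pictures are saved under pics/ and viewed, at most 11 in all, crops included, and the job is handed in when it is done.

```bash
mkdir -p pics; cat > h.py <<'E'
import numpy as np, cv2
from rig import bot, vision, workorder
def snap(n,f):
    s=bot.read_state(); m=vision.camera_model(n); im=vision.capture(n); cv2.imwrite('pics/'+f,im[:,:,::-1]); return im,m,s
def ray(m,uv):
    K=np.array(m["camera_matrix"]);T=np.array(m["camera_from_world"])
    p=np.linalg.inv(K)@[uv[0],uv[1],1]; d=T[:3,:3].T@np.array([p[0],-p[1],-p[2]]); o=-T[:3,:3].T@T[:3,3]
    return o,d/np.linalg.norm(d)
def onz(m,uv,z):
    o,d=ray(m,uv); return o+d*(z-o[2])/d[2]
def tri(rs):
    A=sum(np.eye(3)-np.outer(d,d) for o,d in rs); b=sum((np.eye(3)-np.outer(d,d))@o for o,d in rs); return np.linalg.solve(A,b)
def blobs(im,lo,hi,amin=60):
    h=cv2.cvtColor(im,cv2.COLOR_RGB2HSV); k=cv2.inRange(h,np.array(lo),np.array(hi))
    n,l,s,c=cv2.connectedComponentsWithStats(k); return [(s[i][4],s[i][:4].tolist(),c[i].round(1).tolist(),(l==i).astype(np.uint8)) for i in range(1,n) if s[i][4]>amin]
E
python3 - <<'E'
from h import *
ims=[]
for n in("scene","side","wrist"):
    im,m,s=snap(n,n+'0.png');ims.append(im)
    print(n,ray(m,(320,200)),m.keys())
    for nm,lo,hi in(("g",(40,90,50),(85,255,255)),("b",(95,100,50),(125,255,255))):
        for b in blobs(im,lo,hi): print(nm,b[:3])
print(s['position'],s['tcp_rot'],s['time_s'],s['opening'])
cv2.imwrite('pics/m0.png',cv2.resize(np.vstack(ims[:2])[:,:,::-1],(480,600)))
E
```

```text
scene (array([ 0.29820906, -0.98973787,  1.17793694]), array([ 0.18251683,  0.64346784, -0.74339541])) dict_keys(['camera_matrix', 'camera_from_world'])
g (np.int32(63), [283, 204, 12, 8], [288.2, 207.4])
b (np.int32(326), [290, 192, 32, 24], [304.6, 203.7])
b (np.int32(18519), [72, 288, 360, 112], [237.1, 353.6])
side (array([0.24810775, 0.81598052, 0.85267048]), array([ 0.25006398, -0.72225386, -0.64483902])) dict_keys(['camera_matrix', 'camera_from_world'])
g (np.int32(101), [338, 213, 14, 10], [345.4, 217.5])
b (np.int32(9234), [381, 0, 157, 102], [463.0, 51.2])
b (np.int32(558), [236, 190, 37, 48], [253.7, 215.1])
b (np.int32(547), [306, 204, 36, 24], [323.5, 215.7])
b (np.int32(189), [299, 291, 15, 16], [306.0, 298.6])
b (np.int32(141), [156, 327, 39, 5], [176.3, 329.0])
wrist (array([0.20293047, 0.59499956, 0.38375391]), array([ 0.23313812, -0.12045181, -0.96495491])) dict_keys(['camera_matrix', 'camera_from_world'])
[0.26512923 0.56526375 0.22966774] [[-9.05241754e-01  4.24895362e-01 -1.13918006e-03]
 [ 4.24896745e-01  9.05240403e-01 -1.60273964e-03]
 [ 3.50235180e-04 -1.93490074e-03 -9.99998067e-01]] 0.1 0.9982855302288356
```

View pics/scene0.png

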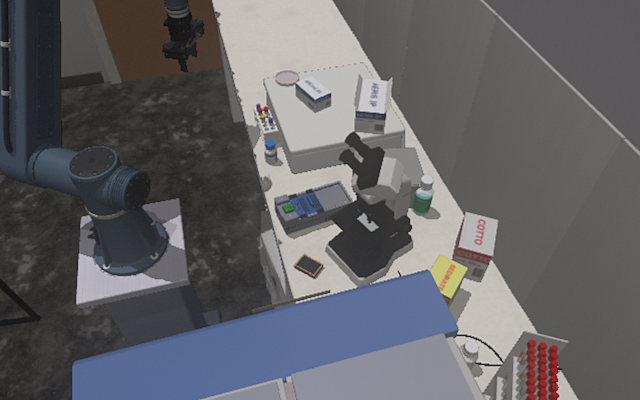

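View pics/side0.png

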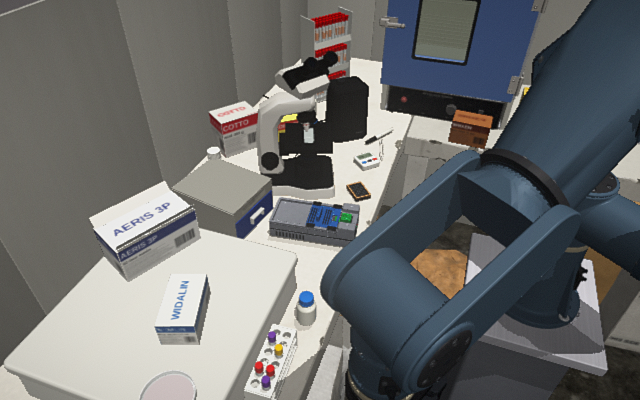

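The scene view shows the unit at about (275–355, 185–230), with the green tab at (288, 207) and the blue cover at (305, 204). In the side view the tab is at (345, 217) and the cover at (323, 216). The microscope stands to the right of and behind the unit, the spare filter is at scene (308, 266), and the bottle is at side (306, 305).

```bash
python3 - <<'E'
from h import *
a=cv2.imread('pics/scene0.png');b=cv2.imread('pics/side0.png')
ms,md=vision.camera_model("scene"),vision.camera_model("side")
for n,p,q in(("tab",(288.2,207.4),(345.4,217.5)),("cover",(304.6,203.7),(323.5,215.7))):
    t=tri([ray(ms,p),ray(md,q)]);print(n,t,onz(ms,p,t[2]),onz(md,q,t[2]),onz(ms,p,.066),onz(md,q,.066))
cv2.imwrite('pics/m1.png',np.vstack([cv2.resize(a[170:240,260:370],(550,300),interpolation=3),cv2.resize(b[185:250,255:375],(550,300),interpolation=3)]))
E
```

```text
tab [ 0.47123997 -0.02749841  0.0613909 ] [ 0.47233842 -0.02723564  0.0613909 ] [ 0.47011347 -0.02732726  0.0613909 ] [ 0.47161961 -0.03120885  0.066     ] [ 0.46882031 -0.0224151   0.066     ]
cover [ 0.52598267 -0.02015201  0.05546622] [ 0.52463289 -0.02054865  0.05546622] [ 0.52738359 -0.02041362  0.05546622] [ 0.52250803 -0.02964397  0.066     ] [ 0.5236934  -0.00936201  0.066     ]
```

View pics/m1.png

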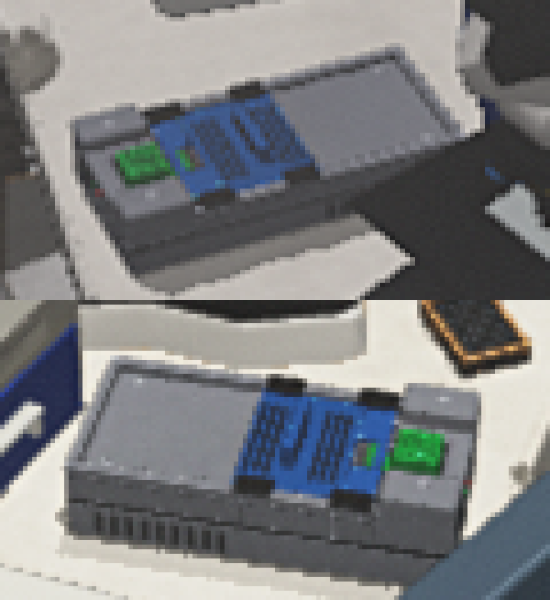

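The crop shows the whole unit: tab, cover window, ridge and empty deck, with its +x within about 10° of world +x. I'm moving above it for a wrist-camera look.

```bash
python3 -m handwheel '[{"xyz":[-43,-41,0],"delta_rot":[0,0,0.1],"hand":1},{"xyz":[-86,-82,0],"delta_rot":[0,0,0.2],"hand":1},{"xyz":[-129,-123,0],"delta_rot":[0,0,0.3],"hand":1},{"xyz":[-172,-164,0],"delta_rot":[0,0,0.4],"hand":1},{"xyz":[-215,-205,0],"delta_rot":[0,0,0.5],"hand":1}]'
python3 - <<'E'
from h import *
s=bot.read_state();R=np.array(s['tcp_rot']);print(R.T@(np.array([.49,.01,.23])-s['position'])*1000,np.degrees(np.arctan2(R[1,1],R[0,1])))
m=vision.camera_model("scene")
for p in((328,248),(345,278),(412,225),(412,245),(275,197.5),(340,181.2)):print(p,onz(m,p,0.0)[:2],onz(m,p,.0565)[:2])
E
```

```text
time_s: 0.78
position: [0.3734, 0.2871, 0.2305]
tcp_rot: [[-0.588, 0.809, 0.0], [0.809, 0.588, 0.0], [-0.0, 0.0, -1.0]]
force: [1.8, -0.5, 0.6]
opening: 0.518
grasp_force: 0.0
[-292.65978811  -68.85932343    0.58770677] 36.04997568606165
(328, 248) [ 0.55951717 -0.16010252] [ 0.54698347 -0.19989616]
(345, 278) [ 0.57682379 -0.27307254] [ 0.56345998 -0.30744755]
(412, 225) [ 0.83340919 -0.14368648] [ 0.8077382  -0.18426752]
(412, 245) [ 0.80386002 -0.2150362 ] [ 0.77960636 -0.25219493]
(275, 197.5) [0.4504384  0.07798922] [0.44313669 0.02677546]
(340, 181.2) [0.67396891 0.09359935] [0.65594551 0.04163684]
```

```bash
python3 -m handwheel '[{"xyz":[-58,-14,0],"delta_rot":[0,0,0.1],"hand":1},{"xyz":[-117,-28,0],"delta_rot":[0,0,0.2],"hand":1},{"xyz":[-176,-41,0],"delta_rot":[0,0,0.3],"hand":1},{"xyz":[-234,-55,0],"delta_rot":[0,0,0.4],"hand":1},{"xyz":[-292,-69,0],"delta_rot":[0,0,0.52],"hand":1}]'
python3 - <<'E'
from h import *
im,m,s=snap("wrist",'w1.png')
for nm,lo,hi in(("g",(40,90,50),(85,255,255)),("b",(100,120,50),(125,255,255))):
    for b in blobs(im,lo,hi,150): 
        print(nm,b[:3]); c=max(cv2.findContours(b[3],0,2)[0],key=cv2.contourArea)
        for p in cv2.boxPoints(cv2.minAreaRect(c)): print(p, onz(m,p,.066 if nm=='g' else .054))
print(s['position'],s['tcp_rot'])
E
```

```text
time_s: 1.4
position: [0.4903, 0.0106, 0.2305]
tcp_rot: [[-0.108, 0.994, 0.0], [0.994, 0.108, 0.0], [0.0, 0.0, -1.0]]
force: [1.4, 0.0, -0.2]
opening: 0.017
grasp_force: 0.0
g (np.int32(542), [289, 205, 29, 22], [302.3, 214.3])
[289. 205.] [ 0.45635579 -0.01584142  0.066     ]
[317. 205.] [ 0.4869855  -0.01253275  0.066     ]
[317. 226.] [ 0.48950193 -0.03689623  0.066     ]
[289. 226.] [ 0.45829915 -0.04026465  0.066     ]
b (np.int32(4351), [468, 119, 91, 131], [511.1, 179.7])
[459.9723  237.55821] [ 0.658354   -0.03756623  0.054     ]
[523.9279  103.25139] [0.69155784 0.11779969 0.054     ]
[558.74677 119.8318 ] [0.73303578 0.10534729 0.054     ]
[494.79114 254.13863] [ 0.7044087  -0.05391678  0.054     ]
b (np.int32(2459), [317, 179, 71, 67], [351.9, 201.9])
[316.84555 179.97832] [0.48396625 0.01291868 0.054     ]
[386.95334 178.18068] [0.56153629 0.02335838 0.054     ]
[388.62418 243.34297] [ 0.57611849 -0.05380397  0.054     ]
[318.5164  245.14061] [ 0.49398845 -0.06496873  0.054     ]
[0.49031965 0.01058476 0.23052564] [[-1.07518248e-01  9.94203100e-01  1.46838308e-04]
 [ 9.94203084e-01  1.07518209e-01  2.51288831e-04]
 [ 2.34044343e-04  1.73005233e-04 -9.99999958e-01]]
```

View pics/w1.png

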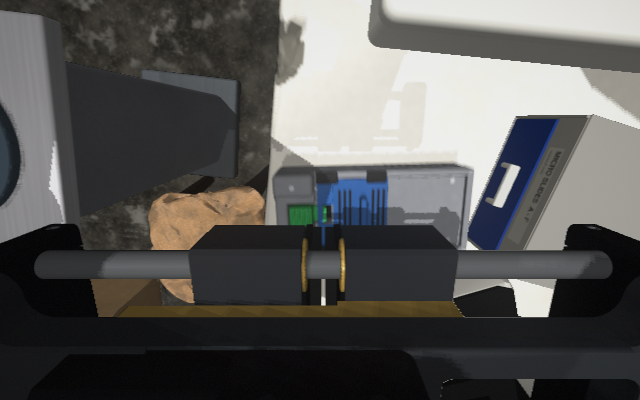

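The wrist view shows the unit at (275–472, 165–250), with the green tab at (302, 215) and the cover at (317–388, 180–245). The gripper hides the lower half. A slide box with a blue front at (470–560, 115–250) lies beyond the deck, so I'm checking how close it comes to the hand.

```bash
python3 - <<'E'
from h import *
w,d=vision.camera_model("wrist"),vision.camera_model("side")
for n,p,q in(("+y top",(555,117),(236,208)),("+y bot",(515,120),(236,238)),("-y top",(497,250),(272,187)),("-y bot",(468,238),(272,212)),
   ("tabL",(302,205),(0,0)),):
    if q[0]: 
        t=tri([ray(w,p),ray(d,q)]);print(n,t)
for p in((275,167),(472,163)):print(onz(w,p,.0565))
s=bot.read_state();R=np.array(s['tcp_rot']);print(R.T@(np.array([.470,-.0275,.095])-s['position'])*1000)
im=cv2.imread('pics/side0.png')
cv2.imwrite('pics/s2.png',cv2.resize(im[60:260,150:400],None,fx=3,fy=3,interpolation=3))
E
```

```text
+y top [0.70632066 0.09342433 0.11102859]
+y bot [0.72498451 0.09305115 0.00937439]
-y top [ 0.68319863 -0.04228757  0.09326005]
-y bot [ 0.71027675 -0.07424944 -0.02627172]
[0.44282122 0.01512215 0.0565    ]
[0.65747471 0.04116045 0.0565    ]
[-27.41861175 -28.90590068 136.01812037]
```

View pics/s2.png

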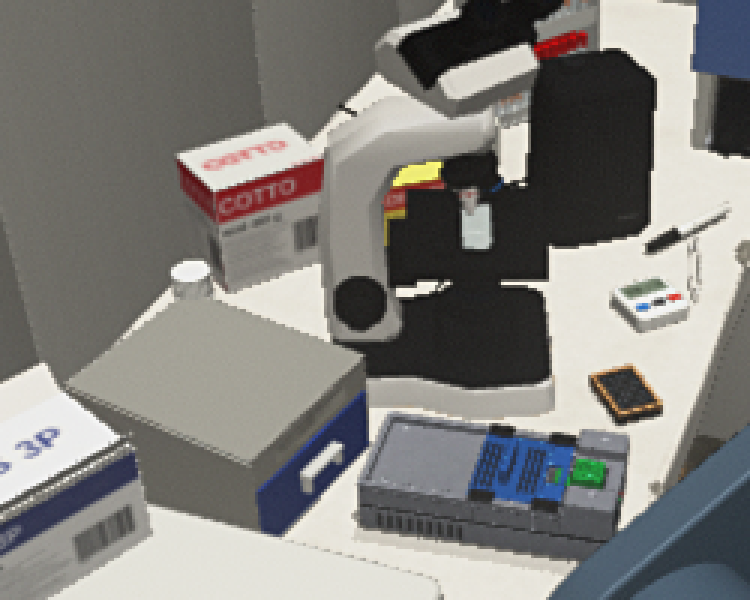

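```bash
python3 - <<'E'
from h import *
w,d,c=[vision.camera_model(x) for x in("wrist","side","scene")]
for n,a,p,b,q in(("blue+y",w,(555,117),d,(236,223)),("grey+y",w,(592,115),d,(233,214)),("grey-y",w,(520,250),d,(271,179)),("eye",c,(352,138),d,(305,62)),("eye?",c,(352,138),d,(282,75)),("blk",c,(360,160),d,(348,107)),("blk2",c,(400,190),d,(348,107))):
    t=tri([ray(a,p),ray(b,q)]);print(n,t,[np.linalg.norm(np.cross(t-o,v)).round(3) for o,v in(ray(a,p),ray(b,q))])
E
```

```text
blue+y [0.71963206 0.09696414 0.0719186 ] [np.float64(0.002), np.float64(0.002)]
grey+y [0.72387849 0.09984852 0.10566268] [np.float64(0.004), np.float64(0.004)]
grey-y [ 0.67437307 -0.02280606  0.13661808] [np.float64(0.002), np.float64(0.002)]
eye [ 0.61945293 -0.14688164  0.40570327] [np.float64(0.005), np.float64(0.005)]
eye? [ 0.64741484 -0.10517746  0.37712454] [np.float64(0.021), np.float64(0.021)]
blk [ 0.57580841 -0.16956465  0.32124553] [np.float64(0.061), np.float64(0.061)]
blk2 [ 0.62393052 -0.2651734   0.28115484] [np.float64(0.087), np.float64(0.087)]
```

```bash
python3 -m handwheel '[{"xyz":[-5,-6,25],"delta_rot":[0,0,-0.005],"hand":1},{"xyz":[-11,-12,50],"delta_rot":[0,0,-0.01],"hand":1},{"xyz":[-16,-18,75],"delta_rot":[0,0,-0.015],"hand":1},{"xyz":[-22,-24,100],"delta_rot":[0,0,-0.02],"hand":1},{"xyz":[-27,-29,128],"delta_rot":[0,0,-0.025],"hand":1}]'
python3 - <<'E'
from h import *
im,m,s=snap("side",'s3.png');im2,m2,s=snap("scene",'c3.png')
cv2.imwrite('pics/m3.png',np.vstack([cv2.resize(im2[150:250,230:390],(480,300),interpolation=3),cv2.resize(im[150:250,240:400],(480,300),interpolation=3)])[:,:,::-1])
E
```

```text
time_s: 2.08
position: [0.4641, -0.0177, 0.1019]
tcp_rot: [[-0.137, 0.991, 0.001], [0.991, 0.137, -0.0], [-0.0, 0.001, -1.0]]
force: [0.4, -0.2, 0.2]
opening: 0.005
grasp_force: 0.0
```

View pics/m3.png

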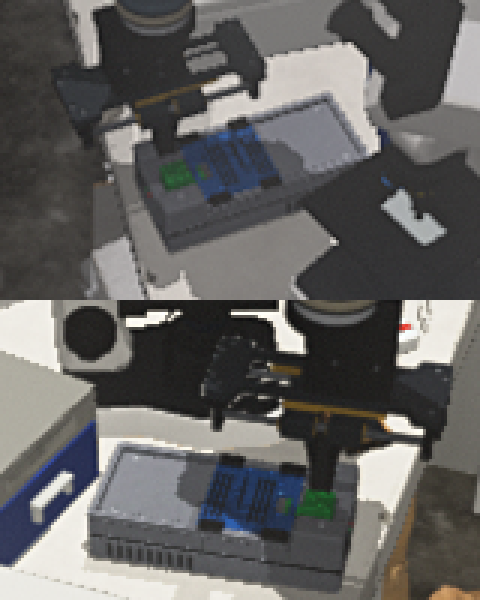

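The hand is above the console. In the scene view the finger reads a little to the far (+y) side of the tab, partly because the arm was still settling, so I'm reading the settled pose and re-measuring the tab.

```bash
python3 - <<'E'
from h import *
s=bot.read_state();print(s['position'],s['qvel'])
c,d=vision.camera_model("scene"),vision.camera_model("side")
r=[]
for f,m,lo in(('scene0.png',c,(40,70,35)),('side0.png',d,(40,70,35))):
    im=cv2.imread('pics/'+f)[:,:,::-1]; bs=sorted(blobs(im,lo,(85,255,255),30),key=lambda b:-b[0])
    for b in bs[:4]: print(f,b[:3],onz(m,b[2],.066))
R=np.array(s['tcp_rot']);print(R.T@(np.array([.470,-.0275,.0775])-s['position'])*1000,np.degrees(np.arctan2(R[1,1],R[0,1])))
E
```

```text
[ 0.46167286 -0.01719864  0.10045827] [ 0.58967317 -2.69411503 -2.19753138  0.43283637  2.26882496  0.70552592]
scene0.png (np.int32(194), [413, 195, 19, 18], [421.0, 204.5]) [ 0.86037757 -0.12410816  0.066     ]
scene0.png (np.int32(76), [283, 203, 12, 10], [288.2, 207.7]) [ 0.47135262 -0.03236772  0.066     ]
side0.png (np.int32(105), [338, 213, 14, 10], [345.4, 217.6]) [ 0.46870791 -0.02205194  0.066     ]
[-11.39811272   6.98666573  22.88692176] 7.820443662260525
```

```bash
python3 -m handwheel '[{"xyz":[-6,4,5],"delta_rot":[0,0,0],"hand":1},{"xyz":[-11,7,10],"delta_rot":[0,0,0],"hand":1},{"xyz":[-11,7,19],"delta_rot":[0,0,0],"hand":1},{"xyz":[-11,7,19],"delta_rot":[0,0,0],"hand":1},{"xyz":[-11,7,19],"delta_rot":[0,0,0],"hand":1}]'
python3 - <<'E'
from h import *
im,m,s=snap("side",'s4.png');im2,m2,_=snap("scene",'c4.png');s=bot.read_state();print(s['position'],s['force'],s['qvel'])
cv2.imwrite('pics/m4.png',np.vstack([cv2.resize(im2[180:240,255:351],(480,300),interpolation=3),cv2.resize(im[180:240,290:386],(480,300),interpolation=3)])[:,:,::-1])
E
```

```text
time_s: 2.8
position: [0.4723, -0.0273, 0.0836]
tcp_rot: [[-0.137, 0.991, -0.0], [0.991, 0.137, 0.0], [0.0, -0.0, -1.0]]
force: [-0.2, -0.9, 0.5]
opening: 0.007
grasp_force: 0.0
[ 0.47247893 -0.02739818  0.08371619] [ 0.23230163 -1.33207932 -0.28866317] [ 0.04864338 -0.00027594 -0.13161687 -0.01466437  0.0625388  -0.08847305]
```

View pics/m4.png

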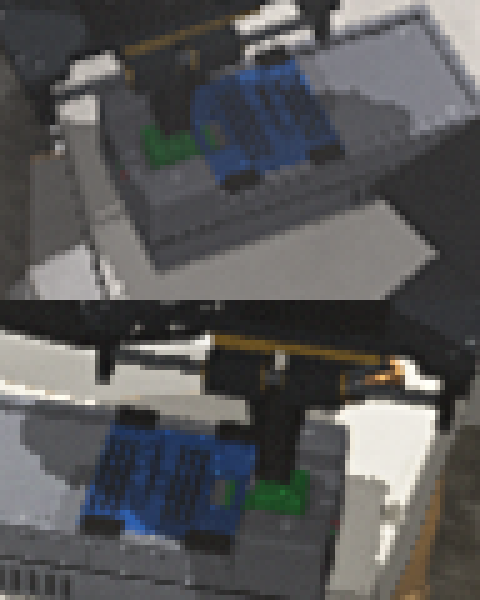

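The fingers stand over the tab, between the shoulders and about 10 mm above it (tab at side-crop 248–310, finger 260–300). Pressing now.

```bash
python3 -m handwheel '[{"xyz":[0,-1,8],"delta_rot":[0,0,0],"hand":1},{"xyz":[0,-1,12],"delta_rot":[0,0,0],"hand":1},{"xyz":[0,-1,16],"delta_rot":[0,0,0],"hand":1},{"xyz":[0,-1,16],"delta_rot":[0,0,0],"hand":1},{"xyz":[0,-1,16],"delta_rot":[0,0,0],"hand":1}]'
python3 - <<'E'
from h import *
d=vision.camera_model("side");im,m,s=snap("side",'s5.png')
for f in('s3.png','s4.png','s5.png'):
    i=cv2.imread('pics/'+f)[:,:,::-1]
    for b in blobs(i[180:250,280:380],(95,100,50),(125,255,255),100)+blobs(i[180:250,280:380],(40,90,50),(85,255,255),20): print(f,b[:3])
s=bot.read_state();print(s['position'],s['force'])
E
```

```text
time_s: 3.52
position: [0.4715, -0.0277, 0.0676]
tcp_rot: [[-0.137, 0.991, 0.0], [0.991, 0.137, -0.0], [-0.0, 0.0, -1.0]]
force: [-0.6, -0.2, 5.7]
opening: 0.009
grasp_force: 2.8
s3.png (np.int32(444), [26, 25, 35, 22], [44.0, 35.6])
s3.png (np.int32(98), [58, 33, 14, 10], [65.3, 37.8])
s4.png (np.int32(432), [26, 25, 35, 22], [44.1, 35.7])
s4.png (np.int32(81), [58, 34, 14, 9], [65.5, 38.5])
s5.png (np.int32(448), [21, 24, 36, 24], [39.5, 35.5])
s5.png (np.int32(45), [55, 36, 17, 7], [64.0, 39.9])
[ 0.4715103  -0.02769826  0.06765306] [-0.75127435 -0.05343328  5.56315675]
```

The cover moved about 5 px of its 35 px length, roughly 12 mm, so it has sprung free. Now I lift off, then move forward over the plate behind the ridge, leaning the hand back to clear the slide box.

```bash
python3 -m handwheel '[{"xyz":[0,0,-15],"delta_rot":[0,0,0],"hand":1},{"xyz":[0,0,-28],"delta_rot":[0,0,0],"hand":1},{"xyz":[0,15,-28],"delta_rot":[-0.08,0,0],"hand":1},{"xyz":[0,33,-28],"delta_rot":[-0.16,0,0],"hand":1},{"xyz":[0,48,-28],"delta_rot":[-0.25,0,0],"hand":1}]'
python3 -m handwheel '[{"xyz":[0,0,0],"delta_rot":[0,0,0],"hand":1},{"xyz":[0,0,0],"delta_rot":[0,0,0],"hand":1},{"xyz":[0,0,0],"delta_rot":[0,0,0],"hand":1},{"xyz":[0,0,0],"delta_rot":[0,0,0],"hand":1},{"xyz":[0,0,0],"delta_rot":[0,0,0],"hand":1}]'
python3 - <<'E'
from h import *
im,m,s=snap("side",'s6.png');im2,m2,_=snap("scene",'c6.png');s=bot.read_state()
R=np.array(s['tcp_rot']);p=np.array(s['position']);print(p,R.round(3).tolist(),s['force'])
e=np.array([.991,.134,0]);tab=np.array([.470,-.0275,0]);print('unit x',(p-tab)@e-.152,'y',(p-tab)@[-.134,.991,0])
print('tool delta down to .069',R.T@[0,0,.069-p[2]]*1000,'fwd per 10mm',R.T@e*10)
cv2.imwrite('pics/m6.png',np.vstack([cv2.resize(im2[170:240,255:367],(480,300),interpolation=3),cv2.resize(im[180:250,270:382],(480,300),interpolation=3)])[:,:,::-1])
E
```

```text
time_s: 4.2
position: [0.52, -0.0212, 0.096]
tcp_rot: [[-0.137, 0.959, 0.249], [0.991, 0.133, 0.033], [-0.001, 0.251, -0.968]]
force: [0.1, 0.4, 0.2]
opening: 0.007
grasp_force: 0.0
time_s: 4.82
position: [0.5191, -0.0211, 0.0956]
tcp_rot: [[-0.137, 0.96, 0.245], [0.991, 0.132, 0.034], [-0.0, 0.247, -0.969]]
force: [0.2, 0.1, 0.2]
opening: 0.002
grasp_force: 0.0
[ 0.51906122 -0.02107677  0.09556235] [[-0.137, 0.96, 0.245], [0.991, 0.132, 0.034], [-0.0, 0.247, -0.969]] [ 0.20079192 -0.37810064  0.0718072 ]
unit x -0.10251961615944762 y -0.00020878606759783917
tool delta down to .069 [ 5.45032777e-04 -6.56953848e+00  2.57371212e+01] fwd per 10mm [-0.02698924  9.68946903  2.47328961]
```

View pics/m6.png

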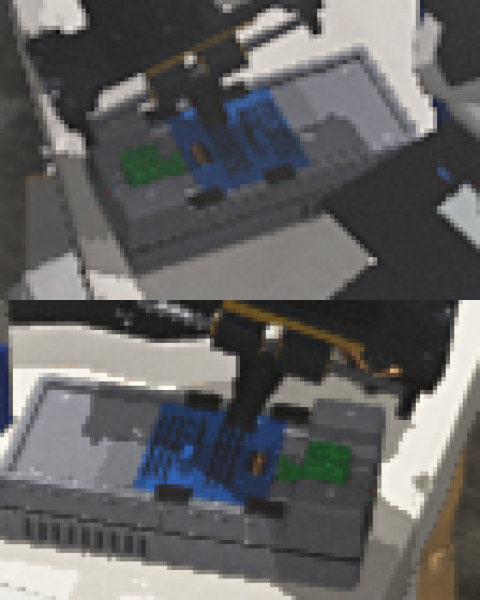

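The cover is past the tooth, with the green tooth showing clear of its near edge at side-crop (290, 470). The finger is above the plate, behind the ridge at crop (190, 455). Descending.

```bash
python3 -m handwheel '[{"xyz":[0,-2,8],"delta_rot":[0,0,0],"hand":1},{"xyz":[0,-4,16],"delta_rot":[0,0,0],"hand":1},{"xyz":[0,-6.5,25.5],"delta_rot":[0,0,0],"hand":1},{"xyz":[0,-6.5,25.5],"delta_rot":[0,0,0],"hand":1},{"xyz":[0,-6.5,25.5],"delta_rot":[0,0,0],"hand":1}]'
python3 -m handwheel '[{"xyz":[0,6,1.5],"delta_rot":[0,0,0],"hand":1},{"xyz":[0,12,3],"delta_rot":[0,0,0],"hand":1},{"xyz":[0,20,5],"delta_rot":[0,0,0],"hand":1},{"xyz":[0,29,7.5],"delta_rot":[0,0,0],"hand":1},{"xyz":[0,39,10],"delta_rot":[0,0,0],"hand":1}]'
python3 - <<'E'
from h import *
im,m,s=snap("side",'s7.png');im2,m2,_=snap("scene",'c7.png');s=bot.read_state()
R=np.array(s['tcp_rot']);p=np.array(s['position'])
e=np.array([.991,.134,0]);tab=np.array([.470,-.0275,0]);print(p,s['force'],'unit x',(p-tab)@e-.152,'y',(p-tab)@[-.134,.991,0])
cv2.imwrite('pics/m7.png',np.vstack([cv2.resize(im2[150:240,255:399],(480,300),interpolation=3),cv2.resize(im[160:250,238:382],(480,300),interpolation=3)])[:,:,::-1])
E
```

```text
time_s: 5.55
position: [0.519, -0.0211, 0.069]
tcp_rot: [[-0.136, 0.96, 0.245], [0.991, 0.132, 0.034], [0.0, 0.247, -0.969]]
force: [-0.9, 0.0, 0.1]
opening: 0.007
grasp_force: 0.0
time_s: 6.18
position: [0.5594, -0.0154, 0.0692]
tcp_rot: [[-0.137, 0.96, 0.245], [0.991, 0.132, 0.034], [0.0, 0.247, -0.969]]
force: [-0.8, 0.0, 0.7]
opening: 0.008
grasp_force: 0.4
[ 0.56103671 -0.01581135  0.06949395] [ 0.96405598 -0.02103069  1.22670984] unit x -0.06021633699264484 y -0.0006154638307570884
```

View pics/m7.png

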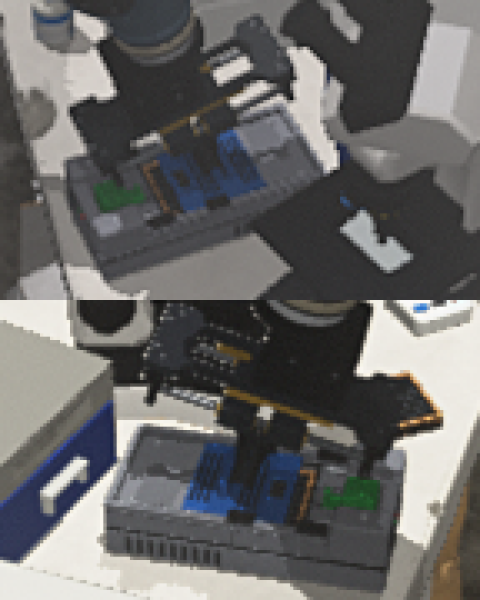

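Cover and ridge are moving and the filter frame is appearing at side-crop (305, 490). A piece at the rear of the hand hangs at crop (375, 465), so I'm checking its height before going on.

```bash
python3 - <<'E'
from h import *
for n,u in(("side",(350.5,211)),("scene",(255+120*.3,150+183*.3))):
    m=vision.camera_model(n);o,d=ray(m,u);print(n,[(o+d*(y-o[1])/d[1]).round(4).tolist() for y in(-.065,-.03,.01)])
s=bot.read_state();print(s['force'],s['moment'])
E
```

```text
side [[0.4672, -0.065, 0.0533], [0.4585, -0.03, 0.0851], [0.4486, 0.01, 0.1214]]
scene [[0.4741, -0.065, 0.1136], [0.4808, -0.03, 0.0733], [0.4884, 0.01, 0.0272]]
[ 0.96405598 -0.02103069  1.22670984] [-0.14743808  0.20470375 -0.01735531]
```

Bottom of that piece is about 85 mm up, clear of everything on the unit. Continuing the push.

```bash
python3 -m handwheel '[{"xyz":[0,9,2.3],"delta_rot":[0,0,0],"hand":1},{"xyz":[0,18,4.6],"delta_rot":[0,0,0],"hand":1},{"xyz":[0,28,7.1],"delta_rot":[0,0,0],"hand":1},{"xyz":[0,37,9.4],"delta_rot":[0,0,0],"hand":1},{"xyz":[0,37,9.4],"delta_rot":[0,0,0],"hand":1}]'
python3 - <<'E'
from h import *
im,m,s=snap("side",'s8.png');im2,m2,_=snap("scene",'c8.png');s=bot.read_state()
p=np.array(s['position'])
e=np.array([.991,.134,0]);tab=np.array([.470,-.0275,0]);print(p,s['force'],'unit x',(p-tab)@e-.152)
cv2.imwrite('pics/m8.png',np.vstack([cv2.resize(im2[150:240,255:399],(480,300),interpolation=3),cv2.resize(im[160:250,238:382],(480,300),interpolation=3)])[:,:,::-1])
E
```

```text
time_s: 6.9
position: [0.5982, -0.0105, 0.0695]
tcp_rot: [[-0.137, 0.959, 0.247], [0.991, 0.133, 0.033], [-0.001, 0.249, -0.968]]
force: [-0.1, -0.9, -0.5]
opening: 0.0
grasp_force: 0.0
[ 0.5968788  -0.01033711  0.06923834] [ 0.20481898  0.01643794 -0.56312825] unit x -0.023963284405973118
```

View pics/m8.png

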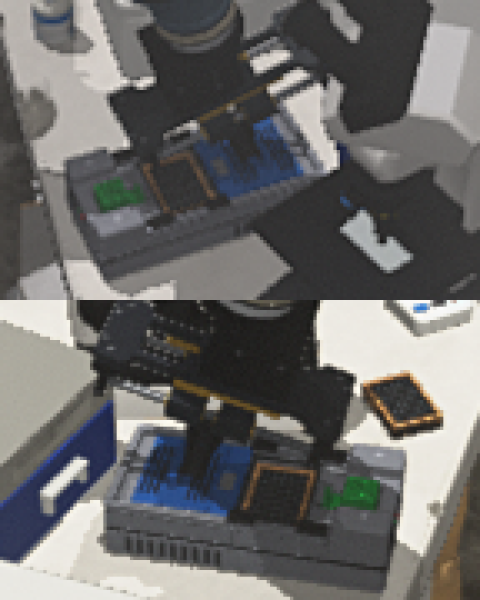

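The filter is just about fully open, with the cover's near edge at side-crop (245, 490) right at the frame. A few more mm for margin.

```bash
python3 -m handwheel '[{"xyz":[0,3,0.7],"delta_rot":[0,0,0],"hand":1},{"xyz":[0,6,1.5],"delta_rot":[0,0,0],"hand":1},{"xyz":[0,9,2.2],"delta_rot":[0,0,0],"hand":1},{"xyz":[0,9,2.2],"delta_rot":[0,0,0],"hand":1},{"xyz":[0,9,2.2],"delta_rot":[0,0,0],"hand":1}]'
python3 - <<'E'
from h import *
c,d=vision.camera_model("scene"),vision.camera_model("side")
im,m,s=snap("side",'s9.png');im2,_,_=snap("scene",'c9.png');s=bot.read_state();p=np.array(s['position'])
e=np.array([.991,.134,0]);tab=np.array([.470,-.0275,0]);print(s['force'],'unit x',(p-tab)@e-.152)
# cover blue extent in unit x at plate height, per view, seated vs now
for n,mm,fs,(r0,r1,c0,c1) in(("side",d,('side0.png','s6.png','s8.png','s9.png'),(185,250,262,345)),("scene",c,('scene0.png','c6.png','c8.png','c9.png'),(170,235,285,358))):
  for f in fs:
    i=cv2.imread('pics/'+f)[r0:r1,c0:c1,::-1]
    h=cv2.cvtColor(np.ascontiguousarray(i),cv2.COLOR_RGB2HSV);k=cv2.inRange(h,np.array((95,100,40)),np.array((125,255,255)))
    X=[];
    for v,u in np.argwhere(k): 
        q=onz(mm,(u+c0,v+r0),.054)-tab; 
        if abs(q@[-.134,.991,0])<.045: X.append(q@e*1000-152)
    print(n,f,np.percentile(X,[1,3,97,99]).round(1))
E
```

```text
time_s: 7.62
position: [0.6062, -0.0092, 0.0695]
tcp_rot: [[-0.136, 0.96, 0.246], [0.991, 0.132, 0.034], [-0.0, 0.248, -0.969]]
force: [0.6, 0.5, 0.3]
opening: 0.008
grasp_force: 0.0
[-0.36798575 -0.27197937  0.16225625] unit x -0.014677808401016429
side side0.png [-133.4 -131.5   74.9   79.9]
side s6.png [-120.9 -119.3   76.    80. ]
side s8.png [-58.1 -56.5  76.1  80. ]
side s9.png [-50.6 -49.1  76.1  80. ]
scene scene0.png [-131.8 -130.6  -54.5   11.7]
scene c6.png [-118.1 -117.2  -41.2   65.6]
scene c8.png [-55.8 -54.2  60.9  66.4]
scene c9.png [-48.2 -47.   58.   66.3]
```

The cover has slid about 83 mm (72 needed). Backing off and lifting clear.

```bash
python3 -m handwheel '[{"xyz":[0,-10,-2.5],"delta_rot":[0,0,0],"hand":1},{"xyz":[0,-12,-20],"delta_rot":[0,0,0],"hand":1},{"xyz":[0,-20,-45],"delta_rot":[0,0,0],"hand":1},{"xyz":[0,-27,-80],"delta_rot":[0,0,0],"hand":1},{"xyz":[0,-33,-112],"delta_rot":[0,0,0],"hand":1}]'
python3 -m handwheel '[{"xyz":[0,0,0],"delta_rot":[0,0,0],"hand":1},{"xyz":[0,0,0],"delta_rot":[0,0,0],"hand":1},{"xyz":[0,0,0],"delta_rot":[0,0,0],"hand":1},{"xyz":[0,0,0],"delta_rot":[0,0,0],"hand":1},{"xyz":[0,0,0],"delta_rot":[0,0,0],"hand":1}]'
python3 - <<'E'
from h import *
im,m,s=snap("side",'s10.png');im2,_,_=snap("scene",'c10.png')
cv2.imwrite('pics/m10.png',np.vstack([cv2.resize(im2[150:250,240:400],(480,300),interpolation=3),cv2.resize(im[145:315,150:422],(480,300),interpolation=3)])[:,:,::-1])
E
```

```text
time_s: 8.35
position: [0.5458, -0.0174, 0.1715]
tcp_rot: [[-0.136, 0.96, 0.246], [0.991, 0.132, 0.033], [-0.0, 0.248, -0.969]]
force: [-0.2, 0.4, -0.0]
opening: 0.005
grasp_force: 0.0
time_s: 8.98
position: [0.5467, -0.0172, 0.169]
tcp_rot: [[-0.137, 0.96, 0.244], [0.991, 0.132, 0.034], [0.0, 0.246, -0.969]]
force: [-0.2, 0.1, -0.5]
opening: 0.003
grasp_force: 0.0
```

View pics/m10.png

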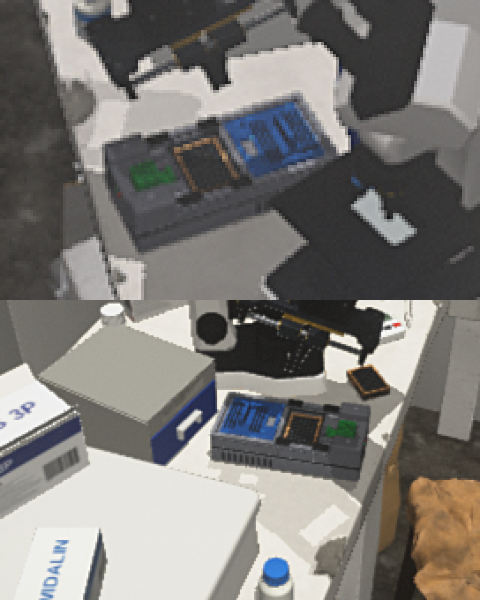

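The cover lies flat on the rear deck (scene-crop 225–330, 95–170). The whole filter is open at crop (205, 165), and the hand and bystanders are clear. Handing in.

```bash
python3 -c "from rig import workorder; print(workorder.hand_in())"
```

```text
the job is handed in; nothing more can be done
None
```

The snap tab was pressed, the cover sprang free and was pushed about 83 mm back onto the rear deck, the whole used filter lies open, and the job was handed in about 9 s into the 38 s limit; no verdict came back.

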